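# Seat the sensor module with its two ejector levers

## Task

Take the plug-in sensor module that stands on the bench, lower it upright between the guides of the open module bay and let it go with both ejector levers still open. Then gently swing the two levers inward, one after the other, each until its hook has pressed its end of the module down solid and the lever stays there clamping it; never force a lever beyond that, and leave the other things on the bench alone.

Things in the scene. Friction and masses are not known exactly. Their poses are not given: they have to be found in the camera images.
- module_mid (a point): centre (half-way up) of the loose white plug-in module, upright on the bench: 16 mm thick (x), 116 long (y), 70 high (z up), 0.28-0.56 kg, same both ways round. Its upper 40 mm is only 76 long, so each end has a 20 mm step ('ear'), ear top 30 mm above the underside. Grasp across the thickness at the 30 mm long black patch, mid-length, patch middle 20 mm above this point.
- dock: module bay fixed to the bench: aluminium plate 60 x 190 x 10 mm, long along its y; origin at its underside's centre, z up. The module goes in from above, centred, its length along bay y. At the ends white guide walls, 19 mm apart in x, take the ears; end walls' inner faces are 60.5 mm from the centre. A free strip of 80 mm between the guides leaves room for fingers.
- bay_mouth (a point): middle of the bay, level with the guide tops, 52 mm above the bench; the top 10 mm of the guides flares outward. Below are two black fixed stops under the ears and between them a sprung black connector 4 mm higher (2 N to start, 1 N more per mm) on which the module first rides. The stops' tops lie 19 to 25 mm above the bench, set by hand: not measured, to be found by feel.
- lever_l: ejector lever at the bay's +y end, dark steel, origin on its pivot. A hook (end roller of 4 mm radius, 18 mm from the pivot) points inward over the ear; the handle arm, one piece with it, points up. Hook level: axes as the bay's, handle leaning 0.45 rad inward. It opens about its own -x, handle outward and down: 1.10 to 1.22 rad at the start; hook clear of the module's way above 1.05.
- lever_r: the same lever at the bay's -y end, turned by half a turn (hook level: its yaw is the bay's + pi). Swung inward, a hook meets the ear, pushes the module down on the spring, and comes up solid between about 0.2 rad before level and 0.2 rad past level, depending on the stops; the lever's own limit is 0.40 rad past level. The two levers are equal and may be done in either order.
- lever_l_bar (a point): centre of the black handle bar of the +y lever: 12 mm diameter, 34 mm long, along bay x, 70 mm from the pivot, on an arm 8 mm thick and 11 wide. At the start it is outward of the pivot; inward = over the top towards the bay's middle, on a 70 mm arc. Push its outward side square to the arm (at first upward and inward): a level push on the open lever rubs and binds.
- lever_r_bar (a point): handle bar of the -y lever, same shape. Levers are stiff and stay where left: 0.25 N m, about 3.6 N at the bar. When solid, about 8 N at the bar, square to the arm (0.56 N m about the pivot), clamps well; under 5 N is too little; over 16 N on a lever counts as forcing it. Back off square to the arm: sliding off level can drag it open a little.
- pivot_l (a point): pivot of the +y lever, 73 mm from the bay's centre, 56 mm above the bench, axis along bay x
- pivot_r (a point): pivot of the -y lever, 73 mm from the bay's centre, 56 mm above the bench, axis along bay x
- tube_rack: bystander: white rack with capped tubes, 98 x 98 mm, 104 mm high, origin at the centre of its underside
- reagent: bystander: jar, 60 mm diameter, 130 mm high, origin at the centre of its underside
- tip_box: bystander: blue box with clear lid, 85 x 122 mm, 63 mm high, origin at the centre of its underside
There are look-alikes about, which are no part of the job. Of the things like the part that bears module_mid, leave any that is orange or red; of the rest the larger one is meant.

How it is judged:
By the outcome, as a careful person would: the job done as asked, in the order asked, and still so for the second after the job is handed in, with the robot touching nothing.
It also fails if it takes over 66 s, if anything falls off the work surface, if the arm or the gripper's body presses on something with over 40 N, if the wrist force passes 120 N, or if a joint passes its speed limit or range.

## Robot

A 6-joint arm with a two-finger parallel gripper is mounted at the origin on the work surface. World frame = base frame: x ahead of the robot, y to its left, z up, the work surface at z = 0. Lengths are in m, angles in rad, forces in N, time in s.
With the tool pointing down it reaches from about 0.375 to 0.825 m from the base axis. Payload 5.5 kg.
Tool frame: the origin (TCP) lies on the centre line of the jaws, within the pads' length; the fingertips stand 22 mm ahead of it and the grasp point (between the pads) lies 3 mm ahead of it (env.nose_length is the distance from the TCP to the fingertips, in m); z points along the fingers, y is the line along which they close (so a half turn about z gives the same grasp; the last joint's range is limited). The gripper opens to 85 mm and grips with 20 to 120 N. Pads are 22 mm wide; open, the fingers measure 114 mm over their backs; the gripper's body (76 mm by 85 mm) begins 54 mm behind the grasp point. The pads swing forward as they close: fully open they stand 13 mm farther back than shut.
Start: joints at [-1.155, 0.314, -0.047, 1.21, 0, 1.571], TCP at [0.242, -0.549, 0.253] pointing down, gripper open.
Joint ranges: [-2.67, 2.67], [-0.69, 1.73], [-1.03, 1.25], [-2.08, 2.16], [-1.42, 1.45], [-3.14, 3.14]. Speed limits (rad/s): [2.39, 2.39, 3.01, 3.14, 3.14, 3.14].

## Interface

Orientations are given as a unit quaternion [x, y, z, w].
In Python, from station import env gives the robot as it stands. Calls block until the motion is done:
- env.move_to(position, orientation): joint-space move of the TCP to a pose.
- env.move_l(position, speed=0.15, attitude=None, guard=None): straight line of the TCP; attitude=None keeps the orientation; speed is the mean speed in m/s. With guard (N) it stops when the force on the tool has changed by that much, and returns True; else False.
- env.move_joints(angles): joint-space move.
- env.move_gripper(opening, f_grip=None): finger opening in m; f_grip is the grip in N (None keeps the last); returns when the fingers have stopped.
- env.pause(seconds).
- env.solve_ik(position, orientation): joint angles nearest the present ones, or None.
- env.get_obs(): the state.
- env.get_image(name): name is "side" or "top"; returns a dict with "frame" (480x640x3 uint8, red, green, blue), "camera_matrix" (3x3 intrinsics, pixels), "pose" (4x4, takes a point from camera to world coordinates). Camera axes: x right, y down, z forward; pixel columns grow to the right and rows downward; lengths in m; the calibration is good to about 2 mm. A picture is of the moment at which its call begins. There is no depth.
A pose or a line that the arm cannot do raises env.IKError and nothing moves.
- env.hand_in(): hands the job in; it is judged then, once.
Trained networks look in a picture, given as the dict that the camera call returned (one of the last four; its "shot" number tells which), for a name from the list of things; names that differ only in an ending like _2 or _b are one class to them, and where a whole thing is asked for, a point or a joint stands for the part that bears it (a point fixed in the world has none). Each returns a list of dicts, best first, with "p" (0 to 1); they miss things now and then, are a little off and sometimes report something else, mostly with a low value. They report only what shows in the picture. A call takes as long as a camera call. They do not tell look-alikes from the thing itself.
- env.silhouettes(picture, thing): "region" (480x640 bool, what is visible of it) and "location" ([column, row] in pixels, amid what is visible of it).
The state is a dict: "t": time; "q": joint angles; "dq": joint speeds; "effort": joint torques, N m; "tcp_pos": TCP position; "ee_rot": TCP orientation; "force": force on the tool from outside, world axes, zero at the start; "moment": the same for the moment, N m; "grip_width": finger opening in m; "gripper_force": force on a finger pad.
Only numpy, scipy, OpenCV 4.12 (cv2) and the standard library are available. Lean on these libraries where they do the work, as an engineer would, in place of code of your own. Each camera call takes 0.05 s, during which the arm holds its last target. There are 200 camera calls.

## Working session

There is one attempt and no reset: what is moved stays moved. The work goes in short steps, each a Python script; the robot and the scene stay as the last script left them, time stands still between calls to the robot, and variables do not carry over. Pictures are saved under pics/ and viewed, at most 10 in all, crops included, and the job is handed in when it is done.

```bash
mkdir -p pics; ls; python3 - <<'E'
from station import env
import cv2,numpy as np
o=env.get_obs();print(o['t'],o['tcp_pos'],o['ee_rot'],o['grip_width'],env.nose_length)
for n in("side","top"):
    p=env.get_image(n);cv2.imwrite(f"pics/{n}0.png",p["frame"][:,:,::-1])
    print(n,p["camera_matrix"].tolist(),p["pose"].round(4).tolist())
    for th in("module_mid","dock","lever_l","tube_rack","reagent","tip_box","lever_l_bar"):
        for d in env.silhouettes(p,th):
            r=np.argwhere(d["region"]);print(th,round(d["p"],2),np.round(d["location"]),len(r),r.min(0),r.max(0))
E
```

```text
pics
0.0 [ 0.24212121 -0.54841199  0.25244235] [ 9.78470457e-01  2.06385239e-01 -1.69715697e-04 -8.17562825e-04] 0.08529923776833429 0.022
side [[491.50743799004704, 0.0, 315.508220490247], [0.0, 491.50743799004704, 234.47076901882508], [0.0, 0.0, 1.0]] [[-0.8823, -0.2729, 0.3835, 0.0738], [-0.4706, 0.5237, -0.7101, 0.8027], [-0.007, -0.807, -0.5906, 0.7727], [0.0, 0.0, 0.0, 1.0]]
module_mid 0.89 [378. 291.] 375 [274 368] [308 387]
module_mid 0.87 [343. 265.] 862 [246 324] [289 360]
module_mid 0.76 [393. 254.] 293 [241 385] [269 402]
module_mid 0.73 [343. 226.] 577 [208 330] [249 355]
dock 0.66 [282. 211.] 227 [201 274] [233 291]
lever_l 0.7 [245. 258.] 209 [254 232] [269 255]
lever_l 0.7 [277. 215.] 235 [201 274] [233 290]
lever_l 0.64 [271. 259.] 1807 [201 234] [292 292]
tube_rack 0.63 [188. 372.] 4475 [332 153] [416 232]
reagent 0.85 [355. 166.] 867 [142 344] [188 364]
reagent 0.43 [263. 263.] 1742 [201 233] [292 292]
tip_box 0.6 [412. 195.] 1312 [171 392] [213 433]
lever_l_bar 0.46 [245. 260.] 183 [255 233] [269 256]
top [[434.7493717945046, 0.0, 324.2779749906334], [0.0, 434.7493717945046, 238.99007888630064], [0.0, 0.0, 1.0]] [[0.0039, -0.981, 0.1942, 0.3163], [-1.0, -0.0025, 0.0073, 0.0062], [-0.0067, -0.1942, -0.9809, 0.9875], [0.0, 0.0, 0.0, 1.0]]
module_mid 0.88 [397. 240.] 659 [231 370] [245 422]
module_mid 0.78 [320. 313.] 181 [310 303] [315 339]
module_mid 0.76 [383. 306.] 192 [304 367] [311 400]
module_mid 0.65 [334. 264.] 501 [258 308] [277 358]
dock 0.91 [314. 186.] 2310 [162 254] [209 369]
lever_l 0.83 [268. 186.] 271 [176 253] [192 283]
lever_l 0.52 [356. 178.] 221 [162 340] [183 369]
tube_rack 0.85 [151. 217.] 2545 [189 120] [244 182]
reagent 0.66 [312. 188.] 2179 [163 253] [209 369]
reagent 0.63 [522. 195.] 1323 [174 495] [214 544]
tip_box 0.6 [516. 284.] 2650 [262 482] [304 551]
lever_l_bar 0.84 [261. 186.] 213 [176 253] [192 283]
lever_l_bar 0.49 [312. 184.] 2187 [163 253] [208 368]
```

```bash
python3 - <<'E'
import cv2
t=cv2.imread("pics/top0.png")[140:340,230:450];cv2.imwrite("pics/tc.png",cv2.resize(t,(660,600),interpolation=2))
t=cv2.imread("pics/side0.png")[180:320,210:430];cv2.imwrite("pics/sc.png",cv2.resize(t,(792,504),interpolation=2))
E
```

```text
(no output)
```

View pics/tc.png

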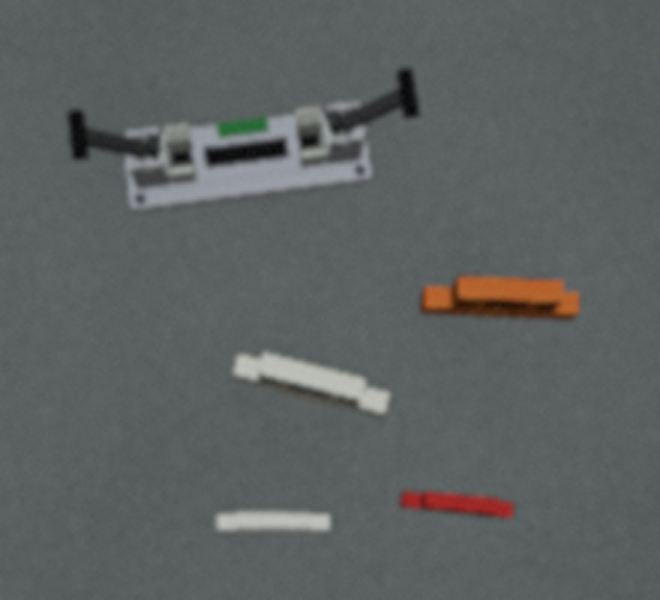

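View pics/sc.png

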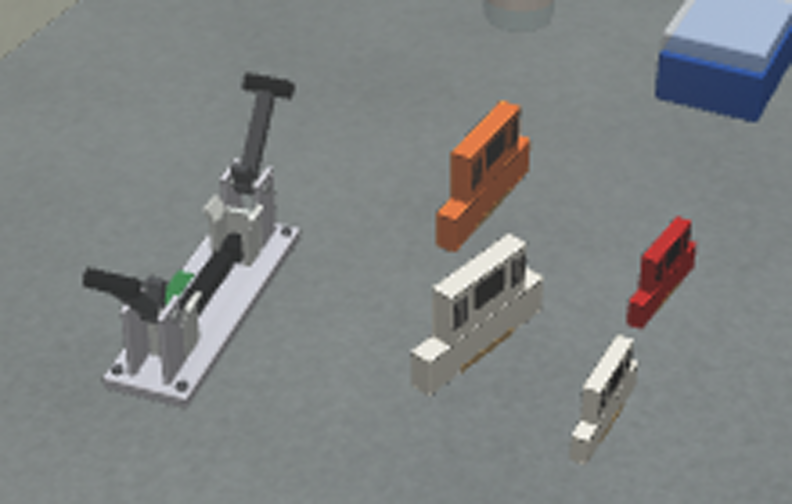

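Four module-likes (top image): orange (397,240), red (383,306), large white (334,264), small white (320,313). The large white one is meant; it's the larger of the non-orange/red ones, at (343,265) in the side view. It is clear in both enlarged crops. Bay plate corners in the crops are around (133,208), (372,177) and (362,103), with bars at (77,135) and (406,92).

```bash
cat > h.py <<'E'
from station import env
import cv2,numpy as np
from scipy.optimize import minimize,least_squares
from scipy.spatial.transform import Rotation as R
def proj(p,X):
    T=np.linalg.inv(p["pose"]);c=np.atleast_2d(X)@T[:3,:3].T+T[:3,3];u=c@p["camera_matrix"].T
    return u[:,:2]/u[:,2:]
def rz(a,P): return np.atleast_2d(P)@R.from_euler('z',a).as_matrix().T
def box(l,h): return np.array([[a*.5*l[0],b*.5*l[1],z] for a in(-1,1) for b in(-1,1) for z in h])
def mask(p,polys):
    m=np.zeros((480*4,640*4),np.uint8)
    for X in polys:
        cv2.fillConvexPoly(m,cv2.convexHull(((proj(p,X)+.5)*4*16).astype(np.int32)),255,shift=4)
    return cv2.resize(m,(640,480),interpolation=cv2.INTER_AREA)/255.
MOD=[box((.016,.116),(0,.03)),box((.016,.076),(.03,.07))]
E
cat > fit.py <<'E'
from h import *
S=env.get_image("side");T=env.get_image("top")
def pick(p,uv):
    return min(env.silhouettes(p,"module_mid"),key=lambda d:np.hypot(*(np.array(d["location"])-uv)))["region"]
regs={}
for n,p,uv in(("S",S,(343,265)),("T",T,(334,264))):
    r=pick(p,uv)
    # colour mask near region: white-ish incl. dark patches from silhouette
    regs[n]=(p,r.astype(float))
def cost(v,use="ST"):
    c=0
    for k in use:
        p,r=regs[k];m=mask(p,[rz(v[2],P)+[v[0],v[1],v[3] if len(v)>3 else 0] for P in MOD])
        c+=np.abs(m-r).sum()/r.sum()
    return c
# start from top image ray at z=.035
d=T["pose"][:3,:3]@np.linalg.inv(T["camera_matrix"])@[334,264,1];o=T["pose"][:3,3];x=o+d*(.035-o[2])/d[2]
for use in("ST","S","T"):
    best=min((minimize(cost,[x[0],x[1],a],args=(use,),method="Nelder-Mead",options=dict(initial_simplex=[[x[0],x[1],a],[x[0]+.008,x[1],a],[x[0],x[1]+.008,a],[x[0],x[1],a+.1]],xatol=1e-5,fatol=1e-4)) for a in(-.1,-.25,-.4,.2)),key=lambda r:r.fun)
    print("module",use,best.x.round(4),round(best.fun,3))
    if use=="ST": mod=best.x
def sub(p,pts):
    g=cv2.cvtColor(p["frame"],cv2.COLOR_RGB2GRAY);q=np.float32(pts).reshape(-1,1,2)
    return cv2.cornerSubPix(g,q,(3,3),(-1,-1),(3,30,.01)).reshape(-1,2)
tc=[230,140]+np.array([[133,208],[372,177]])/3. ; sc=[210,180]+np.array([[105,380],[185,403],[299,232]])/3.6
tb=[230,140]+np.array([[77,135],[406,92]])/3. ; sb=[210,180]+np.array([[110,279],[268,85]])/3.6
tcs=sub(T,tc);scs=sub(S,sc);print(tc.round(1),tcs,sc.round(1),scs)
hx,hy=.03,.095
def bars(v):
    out=[]
    for s,th in((1,v[3]),(-1,v[4])):
        out.append([0,s*(.073+.07*np.sin(th-.45)),.056+.07*np.cos(th-.45)])
    return rz(v[2],out)+[v[0],v[1],0]
def res(v,parts=False):
    C=lambda a,b,z:rz(v[2],[a*hx,b*hy,z])[0]+[v[0],v[1],0]
    e=[proj(T,[C(-1,1,.01),C(-1,-1,.01)])-tcs-0, proj(S,[C(1,1,.01),C(-1,1,.01),C(-1,-1,.01)])-scs, .5*(proj(T,bars(v))-tb), .5*(proj(S,bars(v))-sb)]
    return e if parts else np.concatenate([a.ravel() for a in e])
r=least_squares(res,[.43,.02,.1,1.15,1.15],loss="soft_l1")
print("dock",r.x.round(4));print(*[a.round(1).tolist() for a in res(r.x,True)])
v=r.x;np.save("est.npy",np.r_[mod,v])
# overlay
pl=[rz(v[2],box((.06,.19),(0,.01)))+[v[0],v[1],0]]
def ov(p,c,sc_):
    f=p["frame"][:,:,::-1].copy();a,b,w,h=c;f=cv2.resize(f[b:b+h,a:a+w],None,fx=sc_,fy=sc_,interpolation=2)
    def L(P,col):
        q=(proj(p,P)+.5-[a,b])*sc_
        cv2.polylines(f,[cv2.convexHull(q.astype(np.int32))],True,col,1)
    for P in MOD:L(rz(mod[2],P)+[mod[0],mod[1],0],(0,0,255))
    L(pl[0],(0,0,255))
    g=[[s*.0095,e*yy,.052] for s in(-1,1) for e in(-1,1) for yy in(.04,.0605)]
    for X in rz(v[2],g)+[v[0],v[1],0]:
        q=(proj(p,X)[0]+.5-[a,b])*sc_;cv2.circle(f,tuple(int(i) for i in q),2,(0,255,0),-1)
    for X in bars(v):
        q=(proj(p,X)[0]+.5-[a,b])*sc_;cv2.circle(f,tuple(int(i) for i in q),3,(255,255,0),-1)
    return f
A=ov(T,(245,150,140,140),4.2);B=ov(S,(215,190,155,115),5)
B=B[:588];A=A[:575];cv2.imwrite("pics/ovT.png",A);cv2.imwrite("pics/ovS.png",B)
E
python3 fit.py
```

```text
module ST [ 0.4425 -0.0073 -0.2542] 0.195
module S [ 0.4401 -0.0073 -0.247 ] 0.055
module T [ 0.4433 -0.0066 -0.2592] 0.066
[[274.3 209.3]
 [354.  199. ]] [[276.98502 208.96396]
 [352.55692 198.9489 ]] [[239.2 285.6]
 [261.4 291.9]
 [293.1 244.4]] [[240.4269  283.96286]
 [260.64536 289.90634]
 [290.47272 245.80531]]
dock [0.6219 0.043  0.1429 1.0972 1.1719]
[[-3.9, 0.8], [1.4, -0.2]] [[-3.3, 0.3], [0.1, 0.2], [1.6, -3.2]] [[0.2, -0.1], [0.3, -0.1]] [[-0.0, 0.1], [-0.6, -0.1]]
```

```bash
sed -i 's/^tcs=sub.*/tcs=tc-.5;scs=sc-.5;tb=tb-.5;sb=sb-.5/; s/loss="soft_l1")/loss="soft_l1")/' fit.py; python3 fit.py
```

```text
module ST [ 0.4422 -0.0086 -0.246 ] 0.214
module S [ 0.4403 -0.0071 -0.236 ] 0.046
module T [ 0.4431 -0.0075 -0.2576] 0.103
dock [0.6212 0.0437 0.143  1.084  1.1476]
[[-1.0, 1.2], [0.1, 0.5]] [[-1.4, -0.6], [-0.0, -1.1], [-0.3, -1.1]] [[0.4, 0.3], [0.1, 0.3]] [[0.4, 0.3], [-0.4, 0.2]]
```

View pics/ovT.png

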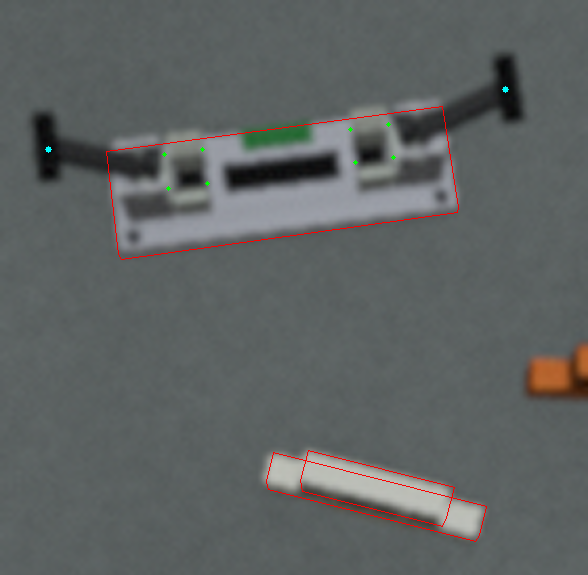

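View pics/ovS.png

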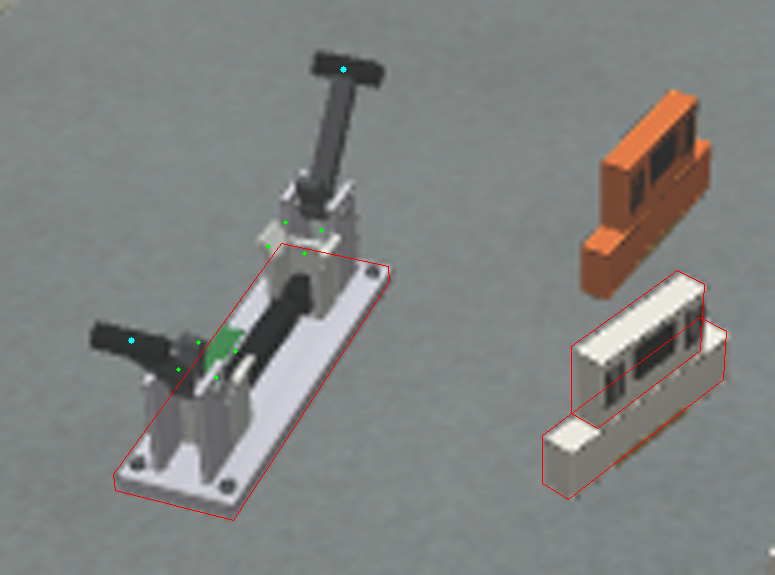

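The outlines fit the large white module well. The plate outline is about 1 px off in the corners, so I'll refine it by edge contrast while starting the grasp.

```bash
cat > dock.py <<'E'
from h import *
S=env.get_image("side");T=env.get_image("top")
e0=np.load("est.npy")
def score(v,use):
    c=0
    for p in use:
        g=cv2.GaussianBlur(cv2.cvtColor(p["frame"],cv2.COLOR_RGB2GRAY).astype(np.float32),(0,0),.6)
        for a,b,ia,ib in((( -1,.97),(-1,-.97),-1,0),((-.95,1),(-.2,1),0,1),((-.95,-1),(-.2,-1),0,-1)):
            t=np.linspace(0,1,60)[:,None];P=(1-t)*np.array(a)+t*np.array(b)
            P=np.c_[P*[.03,.095],np.full(60,.01)]
            d=np.array([ia,ib,0])*.002
            s=[]
            for X in(P-d,P+d):
                q=proj(p,rz(v[2],X)+[v[0],v[1],0]).astype(np.float32)
                s.append(cv2.remap(g,q[:,:1],q[:,1:],cv2.INTER_LINEAR)[:,0])
            c-=np.mean(s[0]-s[1])
    return c
for n,use in(("S",[S]),("T",[T]),("ST",[S,T])):
    x0=e0[3:6];best=min((minimize(score,x0+[i,j,k],args=(use,),method="Nelder-Mead",options=dict(initial_simplex=[x0+[i,j,k]+np.array(s) for s in([0,0,0],[.003,0,0],[0,.003,0],[0,0,.02])])) for i in(-.003,.002) for j in(-.003,.002) for k in(-.02,.01)),key=lambda r:r.fun)
    print(n,best.x.round(4),round(best.fun,1))
# green dot positions for reference, IK checks
v=best.x
from scipy.spatial.transform import Rotation as R
m=e0[:3]
def down(yaw_y): # tool z down, tool y along yaw angle direction
    y=np.array([np.cos(yaw_y),np.sin(yaw_y),0]);z=np.array([0,0,-1.]);return R.from_matrix(np.c_[np.cross(y,z),y,z]).as_quat()
for off in(0,np.pi):
    print("grasp",env.solve_ik([m[0],m[1],.058],down(m[2]+off)),"bay",env.solve_ik([v[0],v[1],.09],down(v[2]+off)))
E
python3 dock.py
```

```text
S [0.6201 0.0432 0.1354] -121.0
T [0.6224 0.0432 0.1349] -92.9
ST [0.6205 0.0431 0.1339] -203.1
grasp [-0.01940003  0.20384931 -0.68520565  0.68174137  0.          1.79743688] bay [ 0.06931952  0.46092004 -0.22078289  0.8890934   0.          1.50621418]
grasp [-0.01940003  0.20384931 -0.68520565  0.68174137  0.         -1.34415577] bay [ 0.06931952  0.46092004 -0.22078289  0.8890934   0.         -1.63537847]
```

```bash
cat >> h.py <<'E'
def down(a):
    y=np.array([np.cos(a),np.sin(a),0]);z=np.array([0,0,-1.]);return R.from_matrix(np.c_[np.cross(y,z),y,z]).as_quat()
M=np.array([.4415,-.0072,-.250]);D=np.array([.6212,.0432,.135])
E
python3 - <<'E'
from h import *
env.move_gripper(.05,50)
q=down(M[2]);env.move_to([M[0],M[1],.15],q)
env.move_l([M[0],M[1],.075],.15);print(env.move_l([M[0],M[1],.058],.06,guard=5))
env.move_gripper(0,50);o=env.get_obs();print(o['grip_width'],o['gripper_force'],o['force'],o['tcp_pos'],o['t'])
env.move_l([M[0],M[1],.15],.15);o=env.get_obs();print(o['grip_width'],o['force'])
env.move_to([D[0],D[1],.15],down(D[2]));o=env.get_obs();print(o['grip_width'],o['force'],o['tcp_pos'],o['t'])
for n in("side","top"):
    p=env.get_image(n);cv2.imwrite(f"pics/{n}1.png",p["frame"][:,:,::-1])
    for d in env.silhouettes(p,"module_mid"):
        r=np.argwhere(d["region"]);print(n,round(d["p"],2),np.round(d["location"]),len(r))
t=cv2.imread("pics/top1.png")[140:280,230:400];s=cv2.imread("pics/side1.png")[130:310,200:360]
cv2.imwrite("pics/c1.png",np.hstack([cv2.resize(t,(400,329),interpolation=2)[:, :],cv2.resize(s,(292,329),interpolation=2)]))
E
```

```text
False
0.015338692003757159 51.03446960449219 [-0.24495374  0.00515828  1.60605695] [ 0.44170634 -0.00718143  0.05824335] 5.3333
0.015174131849650874 [-0.32104524  0.68338204 -4.84126281]
0.015223864579082069 [ 0.38332698 -0.80864892 -4.29640528] [0.61985801 0.04312996 0.14811093] 6.875
side 0.88 [392. 255.] 308
side 0.63 [346. 229.] 533
side 0.61 [262. 229.] 581
side 0.54 [379. 287.] 324
top 0.58 [411. 239.] 259
```

View pics/c1.png

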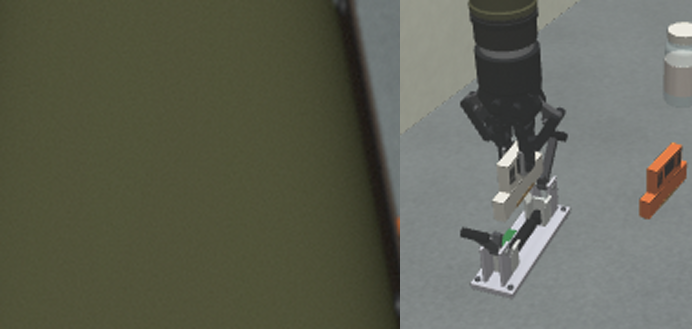

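The module is held upright above the bay, but the arm hides the top view. I'll check the hold from the side view.

```bash
cat > chk.py <<'E'
from h import *
def check():
    o=env.get_obs();tp=o['tcp_pos'];S=env.get_image("side")
    ds=env.silhouettes(S,"module_mid")
    x0=np.array([tp[0],tp[1],D[2]]);zu=tp[2]-.058
    c=proj(S,[tp[0],tp[1],zu+.035])[0]
    r=min(ds,key=lambda d:np.hypot(*(np.array(d["location"])-c)))["region"].astype(float)
    g=cv2.cvtColor(S["frame"],cv2.COLOR_RGB2GRAY);w=(cv2.erode(g,np.ones((3,3)))>75)|(r>0)
    def cost(v):
        m=mask(S,[rz(v[2],P)+[v[0],v[1],zu+v[3]] for P in MOD]);return (np.abs(m-r)*w).sum()/r.sum()+ (200*v[3])**2*.05
    x=np.r_[x0,0]
    b=min((minimize(cost,x+k,method="Nelder-Mead",options=dict(initial_simplex=[x+k]+[x+k+np.eye(4)[i]*s for i,s in enumerate((.004,.004,.05,.003))],maxiter=300)) for k in(np.zeros(4),np.array([-.003,.003,-.04,0]),np.array([.003,-.003,.04,0]))),key=lambda r:r.fun)
    print("tcp",tp.round(4),"S-fit module",b.x.round(4),round(b.fun,3),"rel tool",rz(-D[2],[b.x[0]-tp[0],b.x[1]-tp[1],0])[0].round(4),"rel dockS",rz(-D[2],[b.x[0]-.6201,b.x[1]-.0432,0])[0].round(4))
    return b.x
if __name__=="__main__":
    o=env.get_obs();print(o['force'],o['tcp_pos'],R.from_quat(o['ee_rot']).as_matrix().round(3).tolist());check()
E
python3 chk.py
```

```text
[ 0.81470369  0.21884168 -4.06243532] [0.620129   0.04278103 0.14996159] [[-0.134, 0.991, -0.001], [0.991, 0.134, -0.0], [0.0, -0.001, -1.0]]
tcp [0.6201 0.0428 0.15  ] S-fit module [6.197e-01 4.180e-02 1.488e-01 1.000e-04] 0.059 rel tool [-0.0005 -0.001   0.    ] rel dockS [-0.0006 -0.0014  0.    ]
```

```bash
cat > low.py <<'E'
from h import *
tgt=np.array([.6209,.0440])
c=np.array([.6212,.0432])+tgt-env.get_obs()['tcp_pos'][:2]
env.move_l([*c,.116],.1);env.pause(.3)
o=env.get_obs();print(o['tcp_pos'].round(4),o['force'].round(2),o['t'])
c+=np.clip(tgt-o['tcp_pos'][:2],-.0015,.0015)
g=env.move_l([*c,.078],.02,guard=3.)
env.pause(.1);o=env.get_obs();print(g,o['tcp_pos'].round(4),o['force'].round(2),o['moment'].round(2),o['t'])
np.save("c.npy",c)
E
python3 low.py; python3 chk.py
```

```text
[0.6219 0.0444 0.1166] [ 0.65  0.31 -4.26] 7.9667
True [0.6205 0.044  0.0825] [3.38 0.02 0.82] [ 0.09 -0.89 -0.04] 9.525
[3.37571039 0.02165147 0.82023151] [0.62051534 0.04403842 0.08252791] [[-0.135, 0.991, -0.001], [0.991, 0.135, -0.0], [0.0, -0.001, -1.0]]
tcp [0.6205 0.044  0.0825] S-fit module [ 6.252e-01  3.530e-02  1.440e-01 -1.000e-04] 0.229 rel tool [ 0.0035 -0.0093  0.    ] rel dockS [ 0.004  -0.0085  0.    ]
```

Underside is at about 24.5 mm, well inside the guides and on the connector. I'll release, retreat and look.

```bash
python3 - <<'E'
from h import *
env.move_gripper(.045);o=env.get_obs();print(o['tcp_pos'].round(4),o['force'].round(2))
c=np.load("c.npy");env.move_l([*c,.20],.15)
env.move_joints(np.r_[-.75,env.get_obs()['q'][1:]])
env.move_gripper(0)
o=env.get_obs();print(o['force'].round(2),o['t'])
T=env.get_image("top");S=env.get_image("side")
a=cv2.resize(T["frame"][150:220,245:375],(780,420),interpolation=2)[90:380,90:690]
b=cv2.resize(S["frame"][190:300,220:310],(491,600),interpolation=2)[:,:]
b=cv2.resize(b,(250,305));a=cv2.resize(a,(540,305*1))
cv2.imwrite("pics/c2.png",np.hstack([a,b])[:,:,::-1])
E
```

```text
[0.6183 0.0439 0.0812] [0.08 0.24 0.04]
[-0.64  0.16 -0.28] 13.2583
```

View pics/c2.png

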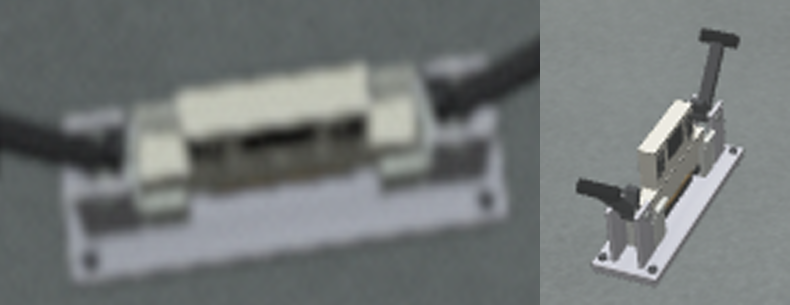

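Module sits upright between the guides, levers open (bars in the side crop at (600,188) and (720,38)). Next: plan the lever arcs and check reach.

```bash
cat >> h.py <<'E'
DC=np.array([.6213,.0434]);YAW=.135
def pose(s,th,r=.085,gap=0.,flip=0,half=.011):
    f=th-.45;a=np.array([0,s*np.sin(f),np.cos(f)]);n=np.array([0,-s*np.cos(f),np.sin(f)])
    P=np.array([0,s*.073,.056])+r*a-(.006+half+gap)*n
    z=-a;y=np.array([1.,0,0])*(-1 if flip else 1);m=np.c_[np.cross(y,z),y,z]
    W=R.from_euler('z',YAW)
    return W.apply(P)+[*DC,0],(W*R.from_matrix(m)).as_quat(),W.apply(n),W.apply(a)
E
python3 - <<'E'
from h import *
for s in(1,-1):
  for fl in(0,1):
    for th,kw in((1.3,dict(r=.14)),(1.3,{}),(.9,{}),(.5,{}),(.2,{}),(-.25,{}),(-.25,dict(r=.14,gap=.02))):
        p,q,n,a=pose(s,th,flip=fl,**kw);k=env.solve_ik(p,q);print(s,fl,th,None if k is None else np.round(k,2))
E
```

```text
1 0 1.3 [ 0.68  0.84  0.25  1.52 -0.7   2.32]
1 0 1.3 [ 0.64  0.82  0.14  1.39 -0.72  2.26]
1 0 0.9 [ 0.47  0.56 -0.06  1.12 -0.42  1.94]
1 0 0.5 [ 0.25  0.43 -0.15  1.   -0.05  1.68]
1 0 0.2 [ 0.06  0.43 -0.16  1.    0.25  1.49]
1 0 -0.25 [-0.19  0.61 -0.06  1.16  0.66  1.16]
1 0 -0.25 [-0.22  0.58  0.02  1.29  0.65  1.12]
1 1 1.3 [ 0.68  0.84  0.25  1.52 -0.7  -0.82]
1 1 1.3 [ 0.64  0.82  0.14  1.39 -0.72 -0.88]
1 1 0.9 [ 0.47  0.56 -0.06  1.12 -0.42 -1.2 ]
1 1 0.5 [ 0.25  0.43 -0.15  1.   -0.05 -1.46]
1 1 0.2 [ 0.06  0.43 -0.16  1.    0.25 -1.65]
1 1 -0.25 [-0.19  0.61 -0.06  1.16  0.66 -1.98]
1 1 -0.25 [-0.22  0.58  0.02  1.29  0.65 -2.02]
-1 0 1.3 [-0.5   0.95  0.46  1.68  0.65  0.73]
-1 0 1.3 [-0.46  0.92  0.32  1.54  0.67  0.77]
-1 0 0.9 [-0.32  0.63  0.06  1.21  0.4   1.08]
-1 0 0.5 [-0.1   0.45 -0.11  1.02  0.05  1.33]
-1 0 0.2 [ 0.08  0.42 -0.17  0.96 -0.25  1.52]
-1 0 -0.25 [ 0.34  0.55 -0.16  1.03 -0.68  1.83]
-1 0 -0.25 [ 0.37  0.51 -0.08  1.17 -0.68  1.87]
-1 1 1.3 [-0.5   0.95  0.46  1.68  0.65 -2.42]
-1 1 1.3 [-0.46  0.92  0.32  1.54  0.67 -2.37]
-1 1 0.9 [-0.32  0.63  0.06  1.21  0.4  -2.06]
-1 1 0.5 [-0.1   0.45 -0.11  1.02  0.05 -1.81]
-1 1 0.2 [ 0.08  0.42 -0.17  0.96 -0.25 -1.62]
-1 1 -0.25 [ 0.34  0.55 -0.16  1.03 -0.68 -1.31]
-1 1 -0.25 [ 0.37  0.51 -0.08  1.17 -0.68 -1.27]
```

```bash
cat > lever.py <<'E'
import sys
from h import *
def near(s,base,th):
    o=env.get_obs();p,q,n,a=pose(s,th)
    df=o['force']-base;return -df@n, df@a, (o['tcp_pos']-p)@n, o
def run(s,th0=1.3,coarse=.55,target=8.5,floor=-.38):
    p,q,n,a=pose(s,th0,r=.15,gap=.015);env.move_to(p,q)
    p,q,n,a=pose(s,th0);print("guard",env.move_l(p,.12,guard=5))
    env.pause(.15);base=env.get_obs()['force'];print("base",base.round(2))
    th=th0;mode="c";log=[]
    while th>floor:
        st=.1 if th>coarse+.01 else .02
        F=near(s,base,th)[0]
        if st==.02 and F>6: st=.008
        th-=st;p,q,n,a=pose(s,th)
        g=env.move_l(p,.07 if st==.1 else .025,attitude=q,guard=8 if st==.1 else 6)
        F,Fa,e,o=near(s,base,th);log.append((round(th,3),round(F,1),round(Fa,1),round(e*1e3,1)))
        if g or F>=target:
            env.pause(.1);F,Fa,e,o=near(s,base,th);log.append(("stop",g,round(F,1),round(e*1e3,1)))
            if F>=target-.7: break
            if g: break
    print(*log,sep="\n");print("F",F,"th",th,"eff th",th-e*0+(-e)/.07,"t",o['t'])
    np.save("lev.npy",np.r_[s,th,base])
if __name__=="__main__": run(int(sys.argv[1]))
E
python3 lever.py -1
```

```text
guard False
base [-0.15  0.89  0.12]
(1.2, np.float64(0.1), np.float64(0.6), np.float64(1.4))
(1.1, np.float64(0.6), np.float64(1.1), np.float64(0.7))
(1.0, np.float64(1.3), np.float64(0.4), np.float64(0.5))
(0.9, np.float64(1.0), np.float64(-0.5), np.float64(0.4))
(0.8, np.float64(1.9), np.float64(-1.4), np.float64(0.4))
(0.7, np.float64(0.5), np.float64(0.1), np.float64(0.4))
(0.6, np.float64(0.3), np.float64(0.4), np.float64(0.4))
(0.5, np.float64(1.7), np.float64(-0.7), np.float64(0.4))
(0.48, np.float64(1.8), np.float64(-0.4), np.float64(-0.6))
(0.46, np.float64(3.5), np.float64(-2.0), np.float64(-0.6))
(0.44, np.float64(4.7), np.float64(-1.6), np.float64(0.0))
(0.42, np.float64(2.9), np.float64(-0.9), np.float64(0.3))
(0.4, np.float64(4.0), np.float64(-0.6), np.float64(0.3))
(0.38, np.float64(2.3), np.float64(0.6), np.float64(0.2))
(0.36, np.float64(2.8), np.float64(-0.4), np.float64(0.2))
(0.34, np.float64(3.3), np.float64(-0.2), np.float64(0.1))
(0.32, np.float64(3.4), np.float64(-0.3), np.float64(0.1))
(0.3, np.float64(3.4), np.float64(0.5), np.float64(0.2))
(0.28, np.float6
[... 410 characters left out ...]
), np.float64(-0.0), np.float64(0.2))
(0.12, np.float64(2.8), np.float64(0.4), np.float64(0.2))
(0.1, np.float64(3.2), np.float64(0.6), np.float64(0.2))
(0.08, np.float64(3.8), np.float64(0.5), np.float64(0.2))
(0.06, np.float64(2.3), np.float64(0.3), np.float64(0.2))
(0.04, np.float64(4.0), np.float64(0.6), np.float64(0.1))
(0.02, np.float64(5.2), np.float64(1.7), np.float64(-0.3))
(-0.0, np.float64(7.7), np.float64(1.7), np.float64(-0.8))
(-0.008, np.float64(8.3), np.float64(1.4), np.float64(-1.2))
(-0.016, np.float64(9.2), np.float64(1.7), np.float64(-1.5))
('stop', False, np.float64(8.8), np.float64(-1.5))
F 8.848141936759102 th -0.016000000000000174 eff th 0.005638289183896611 t 24.5333
```

The -y lever came up solid at about level, with 8.8 N, matching the stop height felt while lowering. Next I'll back off square and do the other lever.

```bash
cat > back.py <<'E'
from h import *
def back():
    v=np.load("lev.npy");s,th=int(v[0]),v[1]
    p,q,n,a=pose(s,th,gap=.02);env.move_l(p,.06)
    p,q,n,a=pose(s,th,r=.2,gap=.03);env.move_l(p,.2)
if __name__=="__main__":
    back()
E
python3 - <<'E'
from back import back
from h import *
back();p,q,n,a=pose(1,1.0,r=.26,gap=.03);env.move_to(p,q);print(env.get_obs()['t'])
E
python3 lever.py 1
```

```text
26.8083
guard False
base [ 0.11  0.91 -0.19]
(1.2, np.float64(-1.0), np.float64(-1.3), np.float64(1.2))
(1.1, np.float64(-1.4), np.float64(-0.4), np.float64(0.5))
(1.0, np.float64(-1.2), np.float64(-1.3), np.float64(0.3))
(0.9, np.float64(-1.8), np.float64(0.2), np.float64(0.3))
(0.8, np.float64(-0.6), np.float64(-1.0), np.float64(0.3))
(0.7, np.float64(-1.4), np.float64(-0.5), np.float64(0.3))
(0.6, np.float64(-1.9), np.float64(0.3), np.float64(0.3))
(0.5, np.float64(0.0), np.float64(-1.1), np.float64(0.3))
(0.48, np.float64(-0.4), np.float64(-0.8), np.float64(-0.7))
(0.46, np.float64(2.1), np.float64(-1.9), np.float64(-0.6))
(0.44, np.float64(2.5), np.float64(-2.3), np.float64(-0.0))
(0.42, np.float64(1.6), np.float64(-1.5), np.float64(0.3))
(0.4, np.float64(1.9), np.float64(-0.7), np.float64(0.3))
(0.38, np.float64(1.3), np.float64(-0.9), np.float64(0.2))
(0.36, np.float64(1.9), np.float64(0.5), np.float64(0.2))
(0.34, np.float64(1.7), np.float64(-0.5), np.float64(0.2))
(0.32, np.float64(0.9), np.float64(1.3), np.float64(0.2))
(0.3, np.float64(0.8), np.float64(0.7), np.float64(0.2
[... 366 characters left out ...]
4(1.5), np.float64(1.4), np.float64(0.2))
(0.14, np.float64(1.1), np.float64(0.9), np.float64(0.2))
(0.12, np.float64(1.3), np.float64(1.2), np.float64(0.2))
(0.1, np.float64(2.1), np.float64(1.9), np.float64(0.2))
(0.08, np.float64(2.0), np.float64(2.7), np.float64(0.1))
(0.06, np.float64(4.6), np.float64(1.2), np.float64(-0.3))
(0.04, np.float64(7.0), np.float64(2.5), np.float64(-0.8))
(0.032, np.float64(7.6), np.float64(1.0), np.float64(-1.3))
(0.024, np.float64(8.1), np.float64(1.4), np.float64(-1.6))
(0.016, np.float64(9.8), np.float64(2.2), np.float64(-1.9))
('stop', False, np.float64(8.8), np.float64(-1.9))
F 8.81859170832038 th 0.015999999999999827 eff th 0.042881078271930495 t 37.05
```

```bash
python3 - <<'E'
from back import back
from h import *
back();p,q,n,a=pose(1,1.2,r=.26,gap=.03);env.move_to(p,q);env.move_joints(np.r_[.95,env.get_obs()['q'][1:]])
print(env.get_obs()['t'])
T=env.get_image("top");S=env.get_image("side")
f=[]
for p,c in((T,(245,150,130,75)),(S,(220,170,90,125))):
    x,y,w,h=c;k=400/h if h>100 else 380/w
    im=cv2.resize(p["frame"][y:y+h,x:x+w],None,fx=k,fy=k,interpolation=2)
    for s,th in((1,.04),(-1,.005)):
        F=th-.45;P=rz(YAW,[0,s*(.073+.07*np.sin(F)),.056+.07*np.cos(F)])+[*DC,0]
        u=(proj(p,P)[0]+.5-[x,y])*k;cv2.circle(im,tuple(int(i) for i in u),3,(255,0,0),-1)
    f.append(im)
H=max(i.shape[0] for i in f);f=[cv2.copyMakeBorder(i,0,H-i.shape[0],0,0,0) for i in f]
cv2.imwrite("pics/c3.png",np.hstack(f)[:,:,::-1])
E
```

```text
39.8583
```

View pics/c3.png

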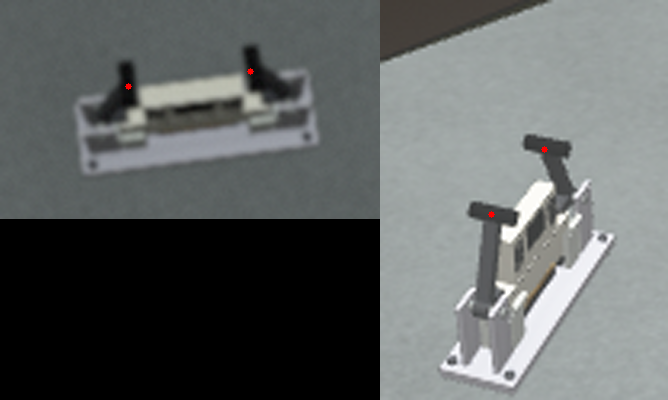

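Both levers stay where they were left, bars at the expected (red) spots, and the module is seated. Pressing the second end may have levelled the module under the first hook, so I'll gently re-press the -y lever to about 8 N.

```bash
python3 - <<'E'
from back import back
from lever import run
from h import *
p,q,n,a=pose(-1,.3,r=.26,gap=.03);env.move_to(p,q)
run(-1,th0=.25,coarse=.5)
back();p,q,n,a=pose(-1,.5,r=.3,gap=.06);env.move_to(p,q);env.move_joints(np.r_[-.8,env.get_obs()['q'][1:]])
print(env.get_obs()['t'])
T=env.get_image("top");S=env.get_image("side")
f=[cv2.resize(T["frame"][130:250,230:400],(460,325),interpolation=2),cv2.resize(S["frame"][170:295,220:350],(338,325),interpolation=2)]
cv2.imwrite("pics/c4.png",np.hstack(f)[:,:,::-1])
E
```

```text
guard False
base [ 0.08  0.19 -0.8 ]
(0.23, np.float64(0.1), np.float64(-0.2), np.float64(0.3))
(0.21, np.float64(0.4), np.float64(1.1), np.float64(0.3))
(0.19, np.float64(0.6), np.float64(1.1), np.float64(0.3))
(0.17, np.float64(-0.3), np.float64(1.0), np.float64(0.2))
(0.15, np.float64(0.5), np.float64(1.2), np.float64(0.2))
(0.13, np.float64(-0.3), np.float64(2.0), np.float64(0.2))
(0.11, np.float64(0.8), np.float64(0.7), np.float64(0.2))
(0.09, np.float64(0.1), np.float64(-0.0), np.float64(0.2))
(0.07, np.float64(0.4), np.float64(-0.3), np.float64(0.2))
(0.05, np.float64(0.3), np.float64(1.1), np.float64(0.3))
(0.03, np.float64(1.2), np.float64(0.6), np.float64(0.2))
(0.01, np.float64(3.2), np.float64(1.7), np.float64(-0.6))
(-0.01, np.float64(8.1), np.float64(0.9), np.float64(-1.4))
(-0.018, np.float64(7.6), np.float64(1.9), np.float64(-1.8))
(-0.026, np.float64(9.3), np.float64(1.1), np.float64(-2.2))
('stop', False, np.float64(8.4), np.float64(-2.2))
F 8.411474869159115 th -0.025999999999999957 eff th 0.005325336808932695 t 46.9583
50.3083
```

View pics/c4.png

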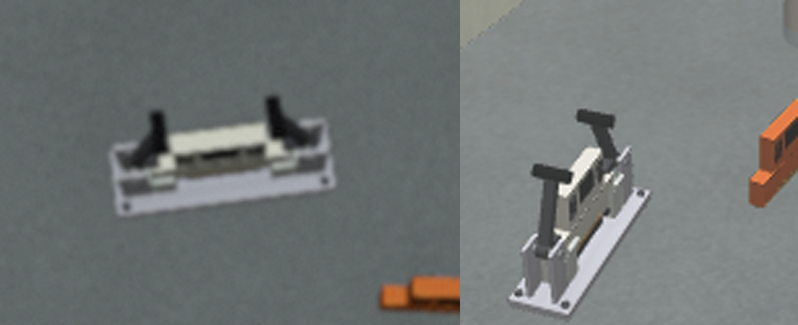

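The -y lever came up solid at the same angle again (0.005 rad). Both levers are closed (bars in the crop at (157,118) and (272,105)) and the arm is clear.

```bash
python3 -c "
from station import env
print(env.hand_in())"
```

```text
the job is handed in; nothing more can be done
None
```

I placed the large white module upright in the bay and released it with both levers open, then swung each lever in until solid at about 8–9 N (-y first, then a brief re-press of it at the end). Both stayed closed with the arm clear, and I handed in at about 50 s; no verdict came back.

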